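# Peel a fresh screw tray off the stuck stack

### The arm

A 6-joint arm with a two-finger parallel gripper is mounted at the origin on the work surface. World frame = base frame: x ahead of the robot, y to its left, z up, the work surface at z = 0. Lengths are in m, angles in rad, forces in N, time in s.
With the tool pointing down it reaches from about 0.25 to 0.725 m from the base axis. Payload 4 kg.
Tool frame: the origin (TCP) lies at the very end of the fingers, on their centre line; the grasp point (between the pads) lies bot.grasp_offset behind it (bot.grasp_offset is the distance from the TCP to the grasp point, in m); z points along the fingers, y is the direction in which the jaws open and shut (so a half turn about z gives the same grasp; the last joint's range is limited). The gripper opens to 85 mm and grips with 20 to 120 N. Pads are 22 mm wide; open, the fingers measure 114 mm over their backs; the gripper's body (76 mm by 85 mm) begins 54 mm behind the grasp point. The pads swing forward as they close: fully open they stand 13 mm farther back than shut.
Start: joints at [-1.226, 0.241, 0.005, 1.335, 0, 1.571], TCP at [0.169, -0.471, 0.231] pointing down, gripper open.
Joint ranges: [-2.72, 2.72], [-1.05, 1.87], [-1.09, 1.28], [-1.99, 2.15], [-1.42, 1.44], [-3.14, 3.14]. Speed limits (rad/s): [2.79, 2.79, 3.14, 3.14, 3.14, 3.14].

### API

Orientations are given as a unit quaternion [x, y, z, w].
In Python, from workcell import bot gives the robot as it stands. The module is installed in compiled form; this text tells all that it offers.
- The arm moves only by the shell command python3 -m jog 'ROWS' [OPENING]. ROWS is JSON, a list that holds one entry, the list of rows, each a list of 6 numbers: the shift along the tool's x, y, z in m, then the turn, a rotation vector about the tool's x, y, z in degrees. In form: [[[dx, dy, dz, wx, wy, wz], ...]]. A call has 1 to 12 rows; each row shifts and turns the pose as measured when the row begins, along the tool's axes as they then stand; what a row does not reach is not made up. A row lasts 1/8 s, in which the tool goes at most 62.5 mm and 10.7 degrees, less where a joint would pass 70% of its speed; a pose out of reach is approached as far as the arm can. A call is refused whole if a number of a shift passes 0.0625 or a number of a turn 10.7, either way. A call with a gripper value outside its range is refused whole. OPENING is the finger opening in m, from 0 to 0.0854, set as the call begins (- or left out, the last holds). The fingers move at their own pace and stop on an object; the grip force is fixed at half the most. Time passes only in rows, so rows that do not move let the fingers close. It gives the time, the measured TCP pose, the force and the opening at its end, in the units of the state.
- bot.get_obs(): the state, without advancing time (a new reading comes with each control period).
- bot.camera(name): name is "scene" or "top" or "wrist"; returns a dict with "pixels" (480x640x3 uint8, red, green, blue), "fx", "fy", "cx", "cy" (pixels), "rvec" (rotation vector, rad) and "tvec" (3), from world to camera coordinates, as OpenCV has them. Camera axes: x right, y down, z forward; pixel columns grow to the right and rows downward; lengths in m; the calibration is good to about 2 mm. A picture is of the moment at which its call begins. There is no depth.
- bot.job_done(): hands the job in, once; it reports no verdict.
The state is a dict: "clock": time; "joint_pos": joint angles; "joint_vel": joint speeds; "tau": joint torques, N m; "eef_pos": TCP position; "tool_rot": TCP orientation; "ft_force": force on the tool from outside, world axes, zero at the start; "ft_torque": the same for the moment, N m; "grip_width": finger opening in m.
Only numpy, scipy, OpenCV 4.12 (cv2) and the standard library are available. Lean on these libraries where they do the work, as an engineer would, in place of code of your own. Each camera call takes 0.05 s, during which the arm holds its last target. There are 200 camera calls.

### The job

The nested grey parts trays cling to each other: peel the top tray off by lifting its tabbed corner first, letting it tilt while the opposite corner is still down, and leave the rest of the stack standing where it is. Then present the tray for the computer's screws: finish holding it roughly level, open side up, centred over the black mat and a hand's width or two above it, and do not put it down or let go. Leave the charger, mouse, disk drive and screwdriver alone.

Things in the scene. Friction and masses are not known exactly. Their poses are not given: they have to be found in the camera images.
- tray_tab (a point): Centre of the top tray's grip tab: an upright grey block 14 mm thick, 36 wide, 24 tall, on the rim at the tray's +x +y corner (far side from the robot); the rim is 12 mm below. From tray_center it is at x +75, y +45, z +27 mm. Its 14 mm thickness, to grip across, lies along the tray's diagonal: 0.600 rad from the tray's +x towards +y. Axes: x along the 190 mm length, y the 130 mm, z up.
- tray_center (a point): Centre of the top tray, grey plastic, rim 190 x 130 mm, 30 mm deep, open above, 130 g; 15 mm above its underside. Nested, its rim top is 90 mm above the table. One sprung nib on each side of the stack clings over its rim with 1 to 3 N until that side has risen about 8 mm. Tilting 0.15 rad about the far corner frees all but the nib near there, which lets go in a slow lift. Axes as tray_tab.
- tray_far (a point): Underside of the top tray's rim at the corner opposite the tab: from tray_center at x -86, y -56, z +12 mm. The corner to pivot about.
- tray_near (a point): Underside of the top tray's rim at the tabbed corner: from tray_center at x +86, y +56, z +12 mm.
- stack_far (a point): The point of the tray below that touches tray_far while the trays are nested (on the lower stack).
- stack_near (a point): The point of the tray below that touches tray_near while the trays are nested (on the lower stack).
- stack_center (a point): Middle of the lower stack, 40 mm above the table: six more such trays nested 10 mm apart that move as one, 190 x 130 mm, 87 mm tall to where the top tray rests, about 0.9 kg, standing loose. Four small sprung nibs stick out 15 mm beyond its rim, one a side, up to 7 mm above the top tray's rim. Axes as for the tray.
- mat: Black rubber mat, 200 x 170 x 4 mm, lying fixed on the table beside the stack; origin at the centre of its underside, x along its 200 mm.
- charger: White battery charger, 75 x 110 mm, 36 mm tall, loose on the table; origin at the centre of its underside. Leave alone.
- mouse: Black computer mouse, 105 x 60 mm, 31 mm tall, loose; origin at the centre of its underside. Leave alone.
- drive: Bare metal hard disk drive, 147 x 102 mm, 28 mm tall, loose; origin at the centre of its underside. Leave alone.
- driver: Screwdriver with a black handle, 200 mm long and 26 mm thick, lying loose; origin under its middle, x towards the blade. Leave alone.
There are look-alikes about, which are no part of the job. Leave any turquoise look-alike of the part that bears stack_far alone. What is shaped like the part that bears tray_tab but turquoise is not meant.

How it is judged:
On the way, in this order (a step that is already met when the one before it is completed fails the run):
1. the tabbed corner is up by more than 14 mm, the tray tilted, while the opposite corner is still down (within 10 mm of its nested place) and the rest of the stack stands (distance between tray_near and stack_near above 0.014 m and distance between tray_far and stack_far below 0.01 m and angle between the z axis of tray_center and the z axis of stack_center, either way round above 0.04 rad and angle between stack_center's own z axis and vertical below 0.08 rad and height (world z) of stack_center below 0.05 m), for 0.1 s.
2. the tray is clear of the stack (distance between tray_far and stack_far above 0.03 m and distance between tray_near and stack_near above 0.03 m and contact force between tray and stack below 0.05 N), for 0.2 s.
At the end, for the whole second after the job is handed in: The tray is gripped in the fingers and still, touching nothing else, its centre within 60 mm sideways of the mat's centre and 80 to 320 mm above the table, open side up within 0.3 rad of level; the lower stack stands upright within 30 mm of where it was (horizontal distance between tray_center and mat below 0.06 m and height (world z) of tray_center between 0.08 and 0.32 m and angle between tray_center's own z axis and vertical below 0.3 rad and contact force between the fingers and tray above 1 N and contact force between tray and stack below 0.05 N and contact force between tray and mat below 0.05 N and contact force between tray and charger below 0.05 N and contact force between tray and mouse below 0.05 N and contact force between tray and drive below 0.05 N and contact force between tray and driver below 0.05 N and linear speed of tray below 0.05 m/s and distance of stack_center from where it was at the start of the episode below 0.03 m and angle between stack_center's own z axis and vertical below 0.05 rad); the arm keeps its last pose, push and grip.
It fails at once if the lower stack is carried up or tipped over (raised or shifted 60 mm, or tilted 0.25 rad) (distance of stack_center from where it was at the start of the episode above 0.06 m or angle between stack_center's own z axis and vertical above 0.25 rad).
It fails at once if the white battery charger is moved more than 30 mm (distance of charger from where it was at the start of the episode above 0.03 m).
It fails at once if the mouse is moved more than 30 mm (distance of mouse from where it was at the start of the episode above 0.03 m).
It fails at once if the hard disk drive is moved more than 30 mm (distance of drive from where it was at the start of the episode above 0.03 m).
It fails at once if the screwdriver is moved more than 30 mm (distance of driver from where it was at the start of the episode above 0.03 m).
It also fails if it takes over 45 s, if anything falls off the work surface, if the arm or the gripper's body presses on something with over 40 N, if the wrist force passes 120 N, or if a joint passes its speed limit or range.

## Working session

There is one attempt and no reset: what is moved stays moved. The work goes in short steps, Python scripts to look and compute and a shell command to move; the robot and the scene stay as the last step left them, time stands still between calls to the robot, and variables do not carry over. Pictures are saved under pics/ and viewed, on a budget of 10 in all, crops included, one or two more only if the job needs it, and the job is handed in when it is done.

```bash
mkdir -p pics
cat > h.py <<'E'
import numpy as np, cv2
from scipy.spatial.transform import Rotation as R
from workcell import bot
def snap(n,f):
    c=bot.camera(n); cv2.imwrite('pics/'+f,c['pixels'][:,:,::-1]); np.save('pics/'+f+'.npy',c,allow_pickle=True); return c
def load(f): return np.load('pics/'+f+'.npy',allow_pickle=True).item()
def ray(c,u,v):
    M=R.from_rotvec(np.ravel(c['rvec'])).as_matrix(); o=-M.T@np.ravel(c['tvec'])
    return o, M.T@np.array([(u-c['cx'])/c['fx'],(v-c['cy'])/c['fy'],1])
def plane(c,u,v,z):
    o,d=ray(c,u,v); return o+d*(z-o[2])/d[2]
def proj(c,p):
    M=R.from_rotvec(np.ravel(c['rvec'])).as_matrix(); q=M@np.array(p)+np.ravel(c['tvec'])
    return q[0]/q[2]*c['fx']+c['cx'],q[1]/q[2]*c['fy']+c['cy']
E
python3 - <<'E'
from h import *
for n in('top','scene'):
    c=snap(n,n+'0.png'); print(n,ray(c,320,240),c['fx'])
o=bot.get_obs(); print(o['eef_pos'],o['tool_rot'],o['grip_width'],o['ft_force'],bot.grasp_offset)
E
```

```text
top (array([ 2.73558769e-01, -5.22406629e-04,  1.53564014e+00]), array([ 0.19692495,  0.01396059, -0.98032755])) 575.9949708844117
scene (array([1.45053911, 0.44254143, 1.055905  ]), array([-0.61868573, -0.33121713, -0.71253259])) 483.3907497845943
[ 0.16879868 -0.4700369   0.23051528] [ 9.85178795e-01  1.71527998e-01 -1.67499664e-04 -9.27232641e-04] 0.08535639407583363 [0.95491283 0.01945207 0.60793043] 0.0187
```

View pics/top0.png

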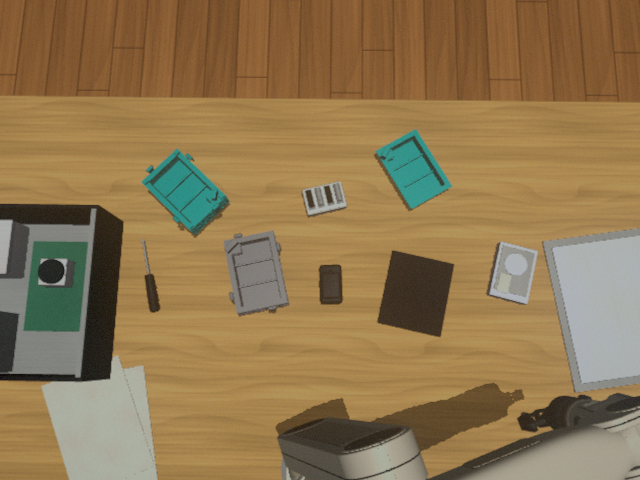

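View pics/scene0.png

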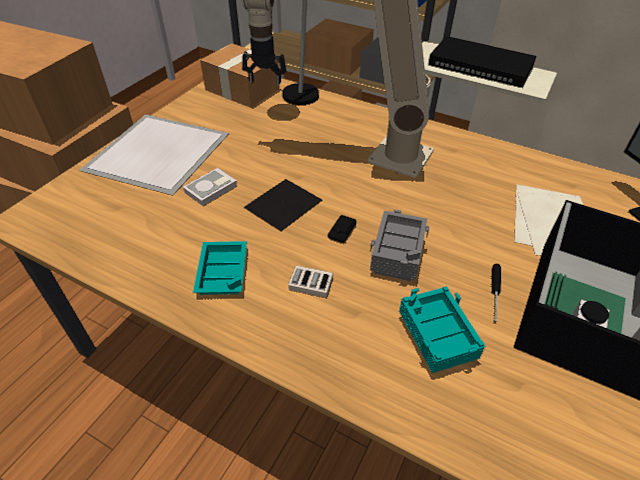

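The top view shows the grey stack around (257,272), with its tab near (236,246) at the far-left corner, and the mat around (416,293). The scene view shows the tab at about (415,257). Next I'll measure the rim and the mat.

Run:
```python
from h import *
c=load('top0.png'); s=load('scene0.png')
a=c['pixels'][220:330,210:310]; b=s['pixels'][195:295,355:445]
cv2.imwrite('pics/crop1.png',np.hstack([cv2.resize(a,(400,440),interpolation=0),cv2.resize(b,(396,440),interpolation=0)])[:,:,::-1])
hsv=cv2.cvtColor(c['pixels'],cv2.COLOR_RGB2HSV)
m=((hsv[...,1]<40)&(hsv[...,2]>60)).astype(np.uint8); roi=np.zeros_like(m); roi[220:325,215:300]=1
m=cv2.morphologyEx(m*roi,cv2.MORPH_OPEN,np.ones((9,9)))
def rect(m,z):
    k=max(cv2.findContours(m,0,1)[0],key=cv2.contourArea)
    p=np.array([plane(c,*q[0],z)[:2] for q in k],np.float32); r=cv2.minAreaRect(p); print(r); return cv2.boxPoints(r)
print(rect(m,.09))
m2=((hsv[...,2]<60)).astype(np.uint8); roi[:]=0; roi[240:345,370:465]=1
m2=cv2.morphologyEx(m2*roi,cv2.MORPH_OPEN,np.ones((5,5)))
print(rect(m2,.004))
```

```text
((0.47183385491371155, 0.17180895805358887), (0.17392978072166443, 0.11450501531362534), 11.294819831848145)
[[0.37533993 0.2109199 ]
 [0.3977666  0.09863257]
 [0.5683278  0.13269801]
 [0.5459011  0.24498534]]Traceback (most recent call last):
  File "<stdin>", line 14, in <module>
  File "<stdin>", line 9, in rect
ValueError: max() iterable argument is empty
```

View pics/crop1.png

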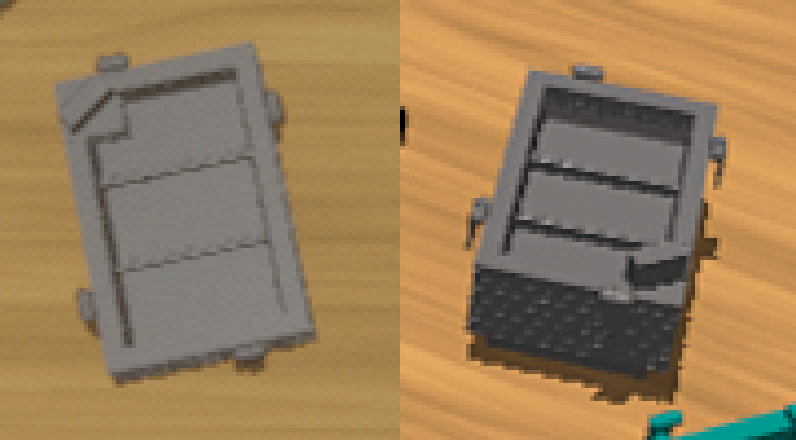

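The crop shows, in top-image pixels, rim corners near (224,242), (274,231), (288,303) and (237,312), with the diagonal tab at (233,248). The four nibs are visible. The rim mask came out too small (174 x 115 mm), so I'll use the corners from both views instead.

Run:
```python
from h import *
c=load('top0.png'); s=load('scene0.png')
# order: tab corner(+x+y), (+x-y), (-x-y), (-x+y)
T=[(224.3,241.8),(273.8,231),(288.2,302.5),(237,312)]
T=[(u-.5,v-.5) for u,v in T]
S=[(419.8-.5,264.3-.5),(371.8,255),(384.2,211),(426.8,218.2)]
S=[S[0],S[1],S[2],S[3]]
for c_,P in((c,T),(s,S)):
    p=np.array([plane(c_,*q,.09)[:2] for q in P]); print(p.round(4).tolist(),p.mean(0),[round(float(np.linalg.norm(p[i]-p[(i+1)%4])),4) for i in range(4)])
    ex=(p[0]+p[1]-p[2]-p[3]);ey=p[0]+p[3]-p[1]-p[2]; print(np.arctan2(ex[1],ex[0]),np.arctan2(-ey[0],ey[1]))
g=c['pixels'][240:345,370:465].astype(int).max(2); m=(g<70).astype(np.uint8); print(m.sum(),g.min())
k=max(cv2.findContours(m,0,1)[0],key=cv2.contourArea)
p=np.array([plane(c,q[0][0]+370,q[0][1]+240,.004)[:2] for q in k],np.float32); print(cv2.minAreaRect(p))
# tab top
for c_,roi in((c,(210,220)),):
    pass
for q in [(226.5,251),(237,242.5)]: print(plane(c,*q,.117))
```

```text
[[0.5575, 0.2665], [0.5874, 0.1405], [0.4044, 0.0987], [0.379, 0.2262]] [0.48204525 0.18298509] [0.1295, 0.1877, 0.13, 0.183]
0.22310017901163315 0.21474823525971995
[[0.5607, 0.2696], [0.5935, 0.1445], [0.4115, 0.1029], [0.3791, 0.2256]] [0.48619294 0.18565452] [0.1293, 0.1866, 0.1269, 0.1869]
0.23122635587730403 0.2569858777590417
4592 51
((0.4418761432170868, -0.2347680628299713), (0.16646915674209595, 0.196502685546875), 77.72506713867188)
[0.52749636 0.25358263 0.117     ]
[0.54952476 0.22816907 0.117     ]
```

```bash
python3 -m jog '[[[0.052,0.003,0,0,0,-5.9],[0.052,0.003,0,0,0,-5.9],[0.052,0.003,0,0,0,-5.9],[0.053,0.003,0,0,0,-5.9],[0.053,0.003,0,0,0,-5.9],[0.053,0.003,0,0,0,-5.9],[0.053,0.003,0,0,0,-5.9],[0.053,0.003,0,0,0,-5.9],[0.054,0.003,0,0,0,-5.9],[0.054,0.003,0,0,0,-5.9],[0.054,0.003,0,0,0,-5.9],[0.054,0.003,0,0,0,-5.9]]]' 0.045
cat >> h.py <<'E'
def goto(p,yang):
    "print tool-frame shift to p (pointing-down target, y axis at yang) and turn in deg"
    o=bot.get_obs(); M=R.from_quat(o['tool_rot'])
    y=np.array([np.cos(yang),np.sin(yang),0]);z=np.array([0,0,-1.]);T=R.from_matrix(np.c_[np.cross(y,z),y,z])
    print('t',o['clock'],'pos',o['eef_pos'].round(4),'yang',np.arctan2(*M.as_matrix()[[1,0],1]).round(3),'f',o['ft_force'].round(2),'w',round(o['grip_width'],4))
    print('shift mm',(M.inv().apply(np.array(p)-o['eef_pos'])*1e3).round(1),'turn',np.degrees((M.inv()*T).as_rotvec()).round(2))
E
python3 -c "
from h import *
goto([.547,.245,.2],.83); print(bot.get_obs()['joint_pos'].round(2))
c=load('top0.png');r=R.from_euler('z',.23).as_matrix()
from itertools import product
d=R.from_euler('z',.6).as_matrix()
for z in(-12,12):
  for x,y in((-7,-18),(-7,18),(7,18),(7,-18)):
    p=np.array([.484,.184,.075])+r@(np.array([75,45,27])+d@[x,y,z])/1e3; u=proj(c,p); print(z,((u[0]-210)*4,(u[1]-220)*4))
"
```

```text
clock: 1.6
eef_pos: [0.5608, -0.0017, 0.2234]
tool_rot: [0.693, 0.721, -0.001, -0.006]
ft_force: [0.5, -0.3, 0.4]
grip_width: 0.0451
t 1.6 pos [ 0.5608 -0.0017  0.2234] yang 0.04 f [ 0.5  -0.28  0.4 ] w 0.0451
shift mm [246.9  -3.7  25. ] turn [ -0.39  -0.57 -45.28]
[-0.01  0.37  0.17  1.38  0.01  1.52]
-12 (np.float64(115.71065880810715), np.float64(89.25504470743465))
-12 (np.float64(75.94429362708365), np.float64(129.6325468694787))
-12 (np.float64(60.47831793271473), np.float64(114.87369396237796))
-12 (np.float64(100.24375851215814), np.float64(74.5987045919967))
12 (np.float64(110.02240188528617), np.float64(81.89718849909218))
12 (np.float64(69.58964966827102), np.float64(122.9066058657661))
12 (np.float64(53.880925822064796), np.float64(107.91699437844125))
12 (np.float64(94.31266706974372), np.float64(67.0133794337977))
```

```bash
python3 -m jog '[[[0.041,0.001,0.001,0,0,-7.6],[0.041,0.007,0.002,0,0,-7.6],[0.039,0.012,0.002,0,0,-7.6],[0.037,0.017,0.002,0,0,-7.6],[0.035,0.022,0.002,0,0,-7.6],[0.031,0.026,0.002,0,0,-7.6],[0,0,0,0,0,0]]]'
python3 -c "
from h import *
goto([.547,.245,.2],.83)
c=snap('wrist','w1.png')
r=R.from_euler('z',.23).as_matrix()
print(proj(c,np.array([.484,.184,.075])+r@[.075,.045,.039]), proj(c,bot.get_obs()['eef_pos']))
"
```

```text
clock: 2.48
eef_pos: [0.5524, 0.2563, 0.2083]
tool_rot: [0.343, 0.939, -0.001, -0.009]
ft_force: [-0.6, 0.3, 0.3]
grip_width: 0.0452
t 2.475 pos [0.5524 0.2563 0.2083] yang 0.87 f [-0.56  0.28  0.32] w 0.0452
shift mm [ -3.3 -12.1   8.4] turn [-0.54 -0.93  2.26]
(np.float64(306.85977623840836), np.float64(252.42180386117977)) (np.float64(323.4294867022412), np.float64(319.7107288854778))
```

View pics/w1.png

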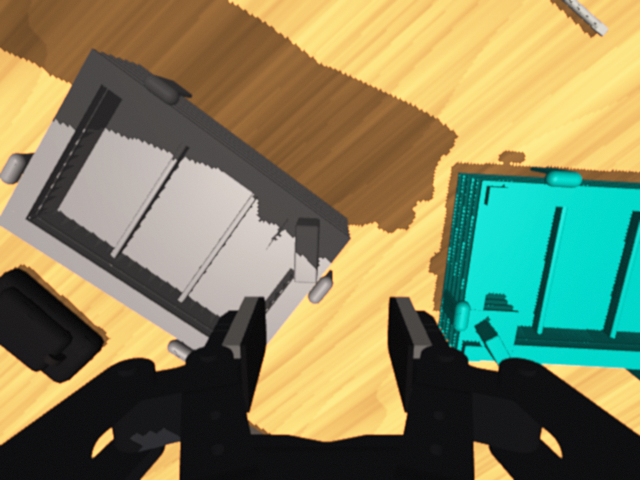

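The wrist view shows the tab's top face spanning about (295–318, 218–283), centred on (306,251). My prediction was (307,252). I'll cross-check with the rim corners in the same picture.

```bash
python3 -c "
from h import *
c=load('w1.png')
P=[plane(c,*q,.09)[:2] for q in [(348,226),(97,50),(1,217)]]
print(P,np.linalg.norm(P[0]-P[1]),np.linalg.norm(P[2]-P[1]))
r=R.from_euler('z',.23).as_matrix();d=R.from_euler('z',.6).as_matrix();C=np.array([.484,.184,.075])
for x,y in((95,65),(-95,65),(-95,-65),(95,-65)): print(np.round(proj(c,C+r@[x/1e3,y/1e3,.015])))
for z in(-12,12):
  for x,y in((-7,-18),(-7,18),(7,18),(7,-18)): print(z,np.round(proj(c,C+r@(np.array([75,45,27])+d@[x,y,z])/1e3)))
"
```

```text
[array([0.55497962, 0.27112343]), array([0.38023219, 0.22600019]), array([0.40668734, 0.10368583])] 0.18047927929965307 0.12514263636691472
[352. 236.]
[92. 45.]
[ -4. 221.]
[241. 377.]
-12 [297. 268.]
-12 [299. 214.]
-12 [321. 215.]
-12 [319. 268.]
12 [294. 280.]
12 [296. 222.]
12 [320. 223.]
12 [318. 281.]
```

```bash
python3 -m jog '[[[0,-0.006,0.01,-0.3,-0.5,1.2],[0,-0.006,0.02,-0.3,-0.5,1.2],[0,0,0.02,0,0,0],[0,0,0,0,0,0]]]'
python3 -c "
from h import *
goto([.544,.2477,.098],.83)"
```

```text
clock: 3.02
eef_pos: [0.5442, 0.2405, 0.1568]
tool_rot: [0.369, 0.93, -0.002, 0.001]
ft_force: [-0.6, -0.2, 0.6]
grip_width: 0.0449
t 3.025 pos [0.5442 0.2405 0.1568] yang 0.815 f [-0.58 -0.17  0.57] w 0.0449
shift mm [ 5.2  5.2 58.8] turn [-0.13  0.17 -0.84]
```

```bash
python3 -m jog '[[[0.005,0.005,0.01,0,0,-0.8],[0,0,0.013,0,0,0],[0,0,0.012,0,0,0],[0,0,0.01,0,0,0],[0,0,0.006,0,0,0],[0,0,0,0,0,0]]]'
python3 -c "
from h import *
goto([.544,.2477,.098],.83)"
```

```text
clock: 3.78
eef_pos: [0.5452, 0.2471, 0.1038]
tool_rot: [0.363, 0.932, -0.001, 0.002]
ft_force: [-0.1, -0.2, -0.4]
grip_width: 0.0446
t 3.775 pos [0.5452 0.2471 0.1038] yang 0.828 f [-0.1  -0.16 -0.38] w 0.0446
shift mm [ 1.3 -0.4  5.8] turn [-0.04  0.23 -0.12]
```

```bash
python3 -m jog '[[[0.0015,0,0.004,0,0,0],[0,0,0.0025,0,0,0],[0,0,0,0,0,0]]]'
python3 -c "
from h import *
goto([.544,.2477,.098],.83); snap('wrist','w2.png')"
```

```text
clock: 4.15
eef_pos: [0.5446, 0.2485, 0.0977]
tool_rot: [0.363, 0.932, -0.0, 0.002]
ft_force: [0.8, 0.2, -0.6]
grip_width: 0.0451
t 4.15 pos [0.5446 0.2485 0.0977] yang 0.828 f [ 0.84  0.17 -0.61] w 0.0451
shift mm [-0.1 -1.  -0.3] turn [ 0.05  0.26 -0.11]
```

View pics/w2.png

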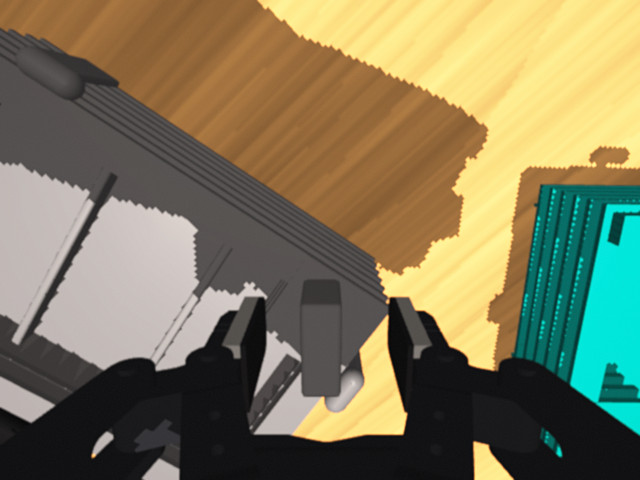

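```bash
python3 -c "
from h import *
o=bot.get_obs();M=R.from_quat(o['tool_rot']).inv()
for f,qs in(('w1.png',[(310,300),(331,277),(320,288)]),('w2.png',[(332,408),(360,355),(345,385)])):
  c=load(f)
  for q in qs: print(f,q,(M.apply(plane(c,*q,.096)-o['eef_pos'])*1e3).round(1))
c=load('w2.png')
for x in(-11,11): print(proj(c,o['eef_pos']+M.inv().apply([x/1e3,.0225,0])))
"
```

```text
w1.png (310, 300) [-42.1   1.    2. ]
w1.png (331, 277) [-25.4  14.1   1.9]
w1.png (320, 288) [-33.4   7.3   2. ]
w2.png (332, 408) [-41.6   2.3   2. ]
w2.png (360, 355) [-17.2  13.1   1.9]
w2.png (345, 385) [-30.8   7.5   2. ]
(np.float64(385.2409863145714), np.float64(343.41347115538616))
(np.float64(387.6517449966612), np.float64(290.0138231559173))
```

The fingers straddle the tab, which is at columns 302–340. The nib sits at tool x ≤ -17 mm, clear of the pads (±11 mm), so I'll close.

```bash
python3 -m jog '[[[0,-0.001,0,0,0,0],[0,0,0,0,0,0],[0,0,0,0,0,0],[0,0,0,0,0,0],[0,0,0,0,0,0],[0,0,0,0,0,0]]]' 0.0
python3 -c "
from h import *
goto([.544,.2477,.098],.83)"
```

```text
clock: 4.95
eef_pos: [0.5438, 0.2476, 0.0984]
tool_rot: [0.363, 0.932, -0.0, 0.002]
ft_force: [-0.9, 0.5, 0.9]
grip_width: 0.0123
t 4.95 pos [0.5438 0.2476 0.0984] yang 0.828 f [-0.86  0.51  0.85] w 0.0123
shift mm [-0.1  0.3  0.4] turn [ 0.05  0.27 -0.11]
```

```bash
python3 -m jog '[[[0,-0.0001,-0.0023,-0.7,0,0],[0,-0.0001,-0.0023,-0.7,0,0],[0,-0.0001,-0.0023,-0.7,0,0],[0,-0.0001,-0.0023,-0.7,0,0],[0,-0.0001,-0.0023,-0.7,0,0],[0,-0.0001,-0.0023,-0.7,0,0],[0,0,0,0,0,0]]]'
cat >> h.py <<'E'
def pivot(P=None):
    "tool tilt; where tool-frame pivot/centre points are now, from the grasp at start"
    o=bot.get_obs(); M=R.from_quat(o['tool_rot']); p0=np.array([.5438,.2476,.0984]); M0=R.from_quat([.363,.932,0,.002])
    r=R.from_euler('z',.23).as_matrix(); C=np.array([.484,.184,.075])
    D=M*M0.inv(); print('tilt',np.degrees(D.as_rotvec()).round(2),'yaw0 tilt deg',np.degrees(np.arccos(D.as_matrix()[2,2])).round(2))
    for n,l in(('far',[-.086,-.056,.012]),('near',[.086,.056,.012]),('centre',[0,0,0])):
        q=C+r@l; qn=o['eef_pos']+D.apply(q-p0); print(n,qn.round(4),'moved',((qn-q)*1e3).round(1))
E
python3 -c "
from h import *
goto([.544,.2477,.098],.83);pivot()"
```

```text
clock: 5.82
eef_pos: [0.5426, 0.2461, 0.1131]
tool_rot: [0.363, 0.931, 0.036, 0.017]
ft_force: [-0.3, 0.2, -0.6]
grip_width: 0.0123
t 5.825 pos [0.5426 0.2461 0.1131] yang 0.828 f [-0.35  0.22 -0.62] w 0.0123
shift mm [ 0.1  0.9 15.2] turn [ 4.5   0.29 -0.13]
tilt [ 3.21 -3.05 -0.  ] yaw0 tilt deg 4.42
far [0.4129 0.1095 0.0871] moved [-0.2 -0.4  0.1]
near [0.5544 0.2573 0.1029] moved [-0.6 -0.9 15.9]
centre [0.4843 0.184  0.083 ] moved [0.3 0.  8. ]
```

```bash
python3 -m jog '[[[0,-0.0001,-0.0023,-0.7,0,0],[0,-0.0001,-0.0023,-0.7,0,0],[0,-0.0001,-0.0023,-0.7,0,0],[0,-0.0001,-0.0023,-0.7,0,0],[0,-0.0001,-0.0023,-0.7,0,0],[0,0,0,0,0,0]]]'
python3 -c "
from h import *
goto([.544,.2477,.098],.83);pivot()
s=snap('scene','s2.png');w=snap('wrist','w3.png')
cv2.imwrite('pics/c3.png',np.hstack([cv2.resize(s['pixels'][160:310,330:470],(373,400)),cv2.resize(w['pixels'][:,:480],(400,400))])[:,:,::-1])"
```

```text
clock: 6.58
eef_pos: [0.5414, 0.2447, 0.1254]
tool_rot: [0.362, 0.929, 0.066, 0.029]
ft_force: [-0.5, -0.1, -0.7]
grip_width: 0.0123
t 6.575 pos [0.5414 0.2447 0.1254] yang 0.828 f [-0.52 -0.12 -0.71] w 0.0123
shift mm [ 0.3 -0.  27.7] turn [ 8.25  0.32 -0.13]
tilt [ 5.95 -5.6   0.  ] yaw0 tilt deg 8.17
far [0.4131 0.1096 0.0871] moved [ 0.1 -0.3  0.1]
near [0.5536 0.2563 0.1163] moved [-1.4 -1.8 29.3]
centre [0.4845 0.1842 0.0898] moved [ 0.5  0.2 14.8]
```

View pics/c3.png

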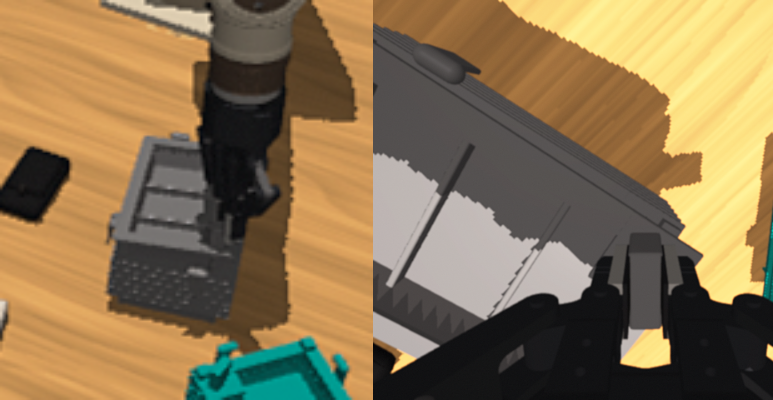

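The tilt worked: the tab corner is up about 29 mm and the far corner is still down, with the stack standing. Next is the slow straight lift.

```bash
J='x'; python3 -m jog '[[[0,0.0003,-0.002,0,0,0],[0,0.0003,-0.002,0,0,0],[0,0.0003,-0.002,0,0,0],[0,0.0003,-0.002,0,0,0],[0,0.0003,-0.002,0,0,0],[0,0.0003,-0.002,0,0,0],[0,0.0003,-0.002,0,0,0],[0,0.0003,-0.002,0,0,0],[0,0.0003,-0.002,0,0,0],[0,0.0003,-0.002,0,0,0],[0,0.0003,-0.002,0,0,0],[0,0.0003,-0.002,0,0,0]]]'
python3 -m jog '[[[0,0.0006,-0.004,0,0,0],[0,0.0006,-0.004,0,0,0],[0,0.0006,-0.004,0,0,0],[0,0.0006,-0.004,0,0,0],[0,0.0006,-0.004,0,0,0],[0,0.0006,-0.004,0,0,0],[0,0,0,0,0,0],[0,0,0,0,0,0]]]'
python3 -c "
from h import *
goto([.544,.2477,.17],.83);pivot()
s=snap('scene','s3.png');w=snap('wrist','w4.png')
cv2.imwrite('pics/c4.png',np.hstack([cv2.resize(s['pixels'][160:310,330:470],(373,400)),cv2.resize(w['pixels'][:,:480],(400,400))])[:,:,::-1])"
```

```text
clock: 8.18
eef_pos: [0.5415, 0.2456, 0.1504]
tool_rot: [0.362, 0.929, 0.066, 0.028]
ft_force: [1.2, -0.1, -0.6]
grip_width: 0.0127
clock: 9.18
eef_pos: [0.5417, 0.2459, 0.1769]
tool_rot: [0.362, 0.929, 0.066, 0.028]
ft_force: [-0.1, -0.2, -1.2]
grip_width: 0.0121
t 9.175 pos [0.5417 0.2459 0.1769] yang 0.829 f [-0.12 -0.15 -1.2 ] w 0.0121
shift mm [-0.4  1.8  7.3] turn [ 8.26  0.28 -0.09]
tilt [ 5.99 -5.57  0.04] yaw0 tilt deg 8.18
far [0.4135 0.1107 0.1386] moved [ 0.5  0.8 51.6]
near [0.5539 0.2575 0.1678] moved [-1.1 -0.6 80.8]
centre [0.4849 0.1853 0.1414] moved [ 0.9  1.3 66.4]
```

View pics/c4.png

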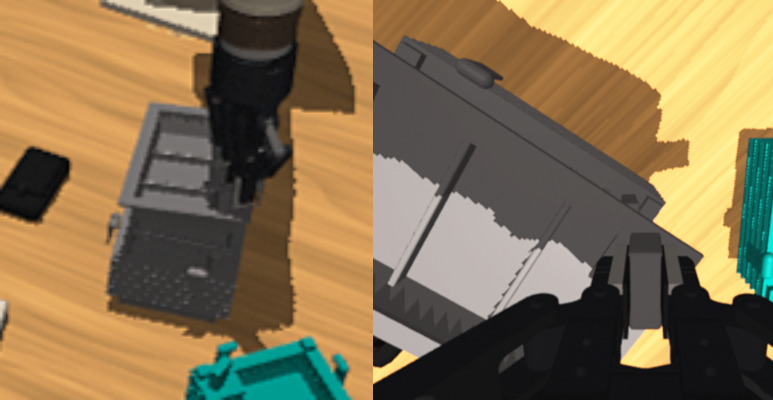

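The tray is clear, about 50 mm at the far corner, and the stack hasn't moved. I'll level it and raise it, then swing towards the mat.

```bash
python3 -m jog '[[[0,0.001,-0.012,1.4,0,0],[0,0.001,-0.012,1.4,0,0],[0,0.001,-0.012,1.4,0,0],[0,0,-0.012,1.4,0,0],[0,0,-0.012,1.4,0,0],[0,0,-0.01,1.2,0,0],[0,0,0,0,0,0]]]'
python3 -c "
from h import *
goto([.544,.2477,.22],.83);pivot()
# rotate about base then radius: TCP target
import numpy as np
o=bot.get_obs(); a=-.853; p=R.from_euler('z',a).apply(o['eef_pos']); print(p)"
```

```text
clock: 10.15
eef_pos: [0.5388, 0.2437, 0.2468]
tool_rot: [0.363, 0.932, -0.003, 0.0]
ft_force: [-0.7, 0.8, -2.0]
grip_width: 0.0126
t 10.15 pos [0.5388 0.2437 0.2468] yang 0.828 f [-0.66  0.84 -2.01] w 0.0126
shift mm [-1.   6.7 26.8] turn [-0.36  0.17 -0.12]
tilt [-0.3   0.33 -0.  ] yaw0 tilt deg 0.44
far [0.4079 0.1059 0.2369] moved [ -5.1  -4.  149.9]
near [0.5499 0.2541 0.2353] moved [ -5.1  -4.  148.3]
centre [0.4789 0.18   0.2241] moved [ -5.1  -4.  149.1]
[ 0.5379186  -0.24558036  0.24682987]
```

```bash
python3 -m jog '[[[-0.019,-0.009,0,0,0,2],[-0.038,-0.018,0,0,0,4.1],[-0.038,-0.018,0,0,0,4.1],[-0.038,-0.018,0,0,0,4.1],[-0.038,-0.018,0,0,0,4.1],[-0.038,-0.018,0,0,0,4.1],[-0.038,-0.018,0,0,0,4.1],[-0.038,-0.018,0,0,0,4.1],[-0.038,-0.018,0,0,0,4.1],[-0.038,-0.018,0,0,0,4.1],[-0.02,-0.009,0,0,0,2.1],[0,0,0,0,0,0]]]'
python3 -c "
from h import *
goto([.5379,-.2456,.22],.828-.853);pivot();print((np.array([.4419,-.2348])).tolist())
o=bot.get_obs();M=R.from_quat(o['tool_rot']);D=M*R.from_quat([.363,.932,0,.002]).inv()
C=o['eef_pos']+D.apply(np.array([.484,.184,.075])-[.5438,.2476,.0984]); print('need',M.inv().apply(np.array([.4419,-.2348,.19])-C)*1e3)"
```

```text
clock: 11.65
eef_pos: [0.5531, -0.1948, 0.2415]
tool_rot: [0.683, 0.731, -0.007, -0.0]
ft_force: [-0.0, 0.4, -0.8]
grip_width: 0.0124
t 11.65 pos [ 0.5531 -0.1948  0.2415] yang 0.067 f [-0.02  0.38 -0.8 ] w 0.0124
shift mm [-49.4 -18.3  22.2] turn [-0.59  0.58  5.3 ]
tilt [ -0.62   0.49 -43.57] yaw0 tilt deg 0.78
far [ 0.3633 -0.2046  0.2324] moved [ -49.8 -314.4  145.4]
near [ 0.5683 -0.195   0.23  ] moved [  13.3 -453.1  143. ]
centre [ 0.4656 -0.1999  0.2192] moved [ -18.4 -383.9  144.2]
[0.4419, -0.2348]
need [-32.98152026 -25.72153945  29.78623008]
```

```bash
python3 -m jog '[[[-0.008,-0.006,0.006,0,0,0],[-0.009,-0.007,0.007,0,0,0],[-0.009,-0.007,0.007,0,0,0],[-0.006,-0.006,0.006,0,0,0],[0,0,0,0,0,0],[0,0,0,0,0,0],[0,0,0,0,0,0]]]'
python3 -c "
from h import *
goto([.5379,-.2456,.22],.067);pivot();snap('scene','s4.png');snap('top','t4.png')
s=load('s4.png')['pixels'];t=load('t4.png')['pixels']
cv2.imwrite('pics/c5.png',np.vstack([cv2.resize(s[130:330,170:500],(495,300)),cv2.resize(t[200:400,210:540],(495,300))])[:,:,::-1])
d=np.abs(s.astype(int)-load('s3.png')['pixels'])"
```

```text
clock: 12.52
eef_pos: [0.5271, -0.2291, 0.2133]
tool_rot: [0.682, 0.732, -0.007, -0.001]
ft_force: [-0.3, 1.1, -1.8]
grip_width: 0.0128
t 12.525 pos [ 0.5271 -0.2291  0.2133] yang 0.07 f [-0.32  1.14 -1.78] w 0.0128
shift mm [-17.2   9.5  -6.7] turn [-0.69  0.47  0.19]
tilt [ -0.58   0.6  -43.41] yaw0 tilt deg 0.81
far [ 0.3373 -0.2394  0.2044] moved [ -75.7 -349.3  117.4]
near [ 0.5423 -0.2292  0.2017] moved [ -12.7 -487.4  114.7]
centre [ 0.4397 -0.2344  0.191 ] moved [ -44.3 -418.4  116. ]
```

View pics/c5.png

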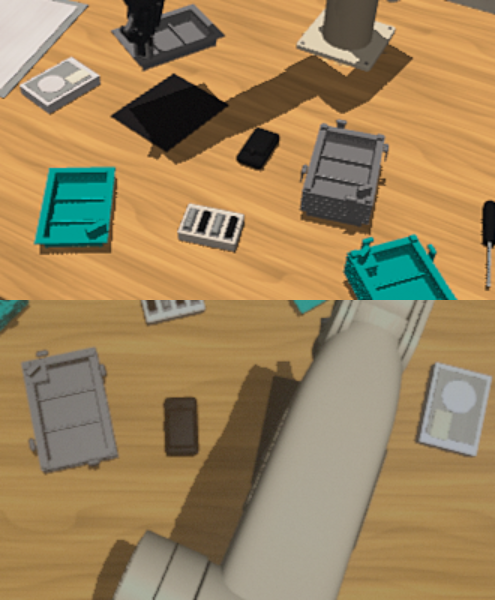

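In the scene part of the picture the tray is held level over the mat's area, with its rim at about (283,155) in the full image. The stack and the other objects look unmoved. I'll do a numeric cross-check on the tray's position and on any movement.

```bash
python3 -c "
from h import *
s=load('s4.png');print(proj(s,[.4397,-.2344,.206]))
P=[plane(s,170+u/1.5,130+v/1.5,.206)[:2].round(3) for u,v in((197,8),(224,47),(148,68),(112,34))];print(P,np.mean(P,0))
a=load('top0.png')['pixels'];b=load('t4.png')['pixels']
for n,(x0,y0,x1,y1) in dict(stack=(220,230,292,316),charger=(300,178,350,218),mouse=(316,260,345,308),drive=(486,238,540,308),driver=(138,235,162,315)).items():
  f=lambda i:np.float32(cv2.Canny(i[y0:y1,x0:x1],50,150))
  print(n,cv2.phaseCorrelate(f(a),f(b)))
o=bot.get_obs();print(o['joint_vel'].round(3),o['clock'])"
```

```text
(np.float64(281.30595397944296), np.float64(151.09329374558735))
[array([ 0.337, -0.225]), array([ 0.429, -0.11 ]), array([ 0.558, -0.203]), array([ 0.501, -0.325])] [ 0.45625 -0.21575]
stack ((0.052891754672039326, 0.19861512579178253), 0.6059873616253888)
charger ((-0.08993884393596119, -0.10987993664014084), 0.8391173961162567)
mouse ((0.1035982096377186, 0.018444997919832673), 0.9424379570616617)
drive ((-0.025018864515217842, -0.04620254304184357), 0.9681037524600088)
driver ((-0.0014960061156674698, -0.13302663266799897), 0.9091002573569615)
[-0.001  0.     0.001  0.001 -0.001  0.001] 12.625
```

```bash
python3 -c "
from h import *
bot.job_done(); o=bot.get_obs(); print(o['clock'],o['grip_width'],o['eef_pos'])"
```

```text
the job is handed in; nothing more can be done
the job is handed in; nothing more can be done
```

I gripped the tab and peeled the tray by tilting it 8.2° about the far corner. The tabbed corner rose about 29 mm while the far corner stayed down. After that I lifted it slowly clear of the stack, levelled it, swung it over the mat and handed the job in at about 12.6 s, still held.

**Last checks, before handing in:**
- **Tray:** from the arm pose, its centre is about 2 mm from the mat's centre, 0.19 m above the table and about 0.8° off level. The fingers are still on the tab, reading 12.8 mm open, and joint speeds are about zero.
- **Stack and other objects:** comparing the top images, the stack, charger, mouse, drive and screwdriver each shifted by at most 0.2 px, under 1 mm.

**Disagreements:**
- A rough reading of the tray's corners in the scene image put its centre about 24 mm from the mat's centre. That is still inside the 60 mm limit.
- The grip reads 12–13 mm on a tab given as 14 mm thick, but it held steady throughout.
- The first automatic masks for the rim and the mat failed. The rim came from hand-read corners instead, and the mat from a looser threshold.

The final top view had the tray hidden under the arm, so its last position was checked only by the arm pose and the scene camera.

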